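# Load the laundry caddy and present the jar at the pointer

## Task

One of the three look-alike jars on the laundry counter fits the empty pocket of the turntable caddy properly (one is too wide, one rattles about): set that jar down upright and fully home in the pocket without dropping it, leaving everything else on the counter where it stands. Then turn the caddy until this jar stands at the front, in line with the pointer that sticks out of the fixed base. Finish while still holding: keep the jar (or another part of the turntable) firmly gripped between the fingers so that the turntable stays still, and do not let go.

Things in the scene. Friction and masses are not known exactly. Their poses are not given: they have to be found in the camera images.
- jar_small: the narrowest of three loose upright look-alike jars (white body, grey lid of the same width): 34 mm in diameter, 70 mm tall, straight side with a 6 mm high bevel round the foot; origin at the centre of its underside, z up
- jar_middle: the middle of three loose upright look-alike jars (white body, grey lid of the same width): 46 mm in diameter, 70 mm tall, straight side with a 6 mm high bevel round the foot; origin at the centre of its underside, z up
- jar_large: the widest of three loose upright look-alike jars (white body, grey lid of the same width): 58 mm in diameter, 70 mm tall, straight side with a 6 mm high bevel round the foot; origin at the centre of its underside, z up
- carousel: round aluminium turntable, 300 mm across, top 26 mm above the counter; turns endlessly either way, with little friction, about the vertical axle at its origin (deck underside, 16 mm up), and stays where left. Five places 100 mm from the axle, 72 degrees apart: empty pocket on its -x axis, fixed packs up to 125 mm above the counter on the rest. Axle knob 38 mm wide, top 96 mm up
- pocket (a point): centre of the inner floor of the one empty grey pocket on the turntable, 30 mm above the counter, 100 mm from the axle: a round cup, 52 mm inside diameter, wall 4 mm, its flared rim 16 mm above this floor, i.e. 46 mm above the counter; it turns with the turntable
- front (a point): fixed point 30 mm above the counter, 100 mm from the axle, on the line from the axle to the pointer: where the pocket's centre must come. The pointer is the dark steel arrow head (an upright block set cornerwise, 45 mm high, 42 mm corner to corner) that sticks out of the caddy's fixed base 157 to 199 mm from the axle, roughly on the robot's side
- detergent: loose detergent bottle, 72 mm across, 170 mm tall; origin under its centre; a bystander
- roller: loose rubber dryer roller lying flat, 72 mm across, 28 mm high; origin under its centre; a bystander
- cup: loose open steel cup, 72 mm across, 70 mm tall; origin under its centre; a bystander
- tokens: loose brass stack of tokens, 25 mm across, 30 mm tall; origin under its centre; a bystander
- brush: loose lint brush lying along its x axis, 160 mm long; a bystander
Not all that is in view belongs to the job. Leave any red look-alike of the jar_middle alone.

How it is judged:
On the way, in this order (a step that is already met when the one before it is completed fails the run):
1. the middle jar stands upright and fully home in the empty pocket (horizontal distance between jar_middle and pocket below 0.007 m and z of jar_middle in the frame of pocket below 0.005 m and angle between jar_middle's own z axis and vertical below 0.12 rad), for 0.2 s.
2. the turntable is turned until that jar stands at the pointer, and is still (all of step 1 and horizontal distance between pocket and front below 0.014 m and angular speed of carousel below 0.15 rad/s), for 0.2 s.
At the end, for the whole second after the job is handed in: The middle jar stands in the pocket (within 7 mm of its centre, its foot within 5 mm of the floor, tilted under 0.12 rad), the pocket's centre is within 14 mm of the front point, the turntable is still (under 0.15 rad/s), and the fingers grip the jar or the turntable with more than 5 N (all of step 2 and (contact force between the fingers and jar_middle above 5 N or contact force between the fingers and carousel above 5 N)); the arm keeps its last pose, push and grip.
It fails at once if one of the other two jars is moved by more than 4 cm (distance of any of jar_small, jar_large from where it was at the start of the episode above 0.04 m).
It fails at once if the bottle, roller, cup, tokens or brush is moved by more than 4 cm (distance of any of detergent, roller, cup, tokens, brush from where it was at the start of the episode above 0.04 m).
It fails at once if the middle jar is dropped (falls freely by more than about 2 cm) (contact force between the fingers and jar_middle below 0.1 N and linear speed of jar_middle above 0.65 m/s).
It also fails if it takes over 51 s, if anything falls off the work surface, if the arm or the gripper's body presses on something with over 40 N, if the wrist force passes 120 N, or if a joint passes its speed limit or range.

## Robot

A 7-joint arm with a two-finger parallel gripper is mounted at the origin on the work surface. World frame = base frame: x ahead of the robot, y to its left, z up, the work surface at z = 0. Lengths are in m, angles in rad, forces in N, time in s.
With the tool pointing down it reaches from about 0.4 to 0.875 m from the base axis. Payload 19.3 kg.
Tool frame: the origin (TCP) lies on the mounting face of the last link; the fingertips stand 173 mm ahead of it and the grasp point (between the pads) lies 155 mm ahead of it; z points along the fingers, y is the line along which they close (so a half turn about z gives the same grasp; the last joint's range is limited). The gripper opens to 85 mm and grips with 20 to 120 N. Pads are 22 mm wide; open, the fingers measure 114 mm over their backs; the gripper's body (76 mm by 85 mm) begins 54 mm behind the grasp point. The pads swing forward as they close: fully open they stand 13 mm farther back than shut.
Start: joints at [1.156, 0.521, -0.036, 1.599, 0.021, 1.021, -0.113], TCP at [0.211, -0.588, 0.405] pointing down, gripper open.
Joint ranges: [-2.91, 2.91], [-0.3, 2.13], [-1.5, 1.42], [0.17, 2.43], [-1.26, 4.41], [0.16, 1.93], [-2.52, 2.52]. Speed limits (rad/s): [1.89, 1.89, 2.39, 2.39, 3.01, 3.01, 3.01].

## Interface

Orientations are given as [roll, pitch, yaw] about the fixed x, y, z axes, in that order (R = Rz(yaw) Ry(pitch) Rx(roll)).
In Python, from workcell import bot, vision gives the robot as it stands.
- The arm moves only by the shell command python3 -m creep 'ROWS' [FORCE]. ROWS is JSON, a list that holds one entry, the list of rows, each a list of 7 numbers: the opening, from -1 (shut) to 1 (fully open), then the shift along the tool's x, y, z in cm, then the turn, a rotation vector about the tool's x, y, z in rad. In form: [[[grip, tx, ty, tz, rx, ry, rz], ...]]. A call has 1 to 12 rows; each row shifts and turns the commanded pose from where the row before left it, along the tool's axes as they then stand; what a row does not reach is not made up. A row lasts 1/8 s, in which the tool goes at most 62.5 mm and 10.7 degrees, less where a joint would pass 70% of its speed; a pose out of reach is approached as far as the arm can. A call with a gripper value outside its range is refused whole. The fingers move at their own pace and stop on an object; FORCE is the grip in N (left out, the last holds). Time passes only in rows, so rows that do not move let the fingers close. It gives the time, the measured TCP pose, the force, the opening and the grip force at its end, in the units of the state.
- bot.observe(): the state, without advancing time (a new reading comes with each control period).
- vision.grab_frame(name): name is "scene" or "side" or "wrist"; returns a dict with "image" (420x560x3 uint8, blue, green, red), "depth" (420x560 float32, m along the optical axis (not along the pixel's ray), 0 where there is no reading), "fovy" (degrees; the focal length in pixels is half the picture's height over the tangent of half this angle, whatever the lens; pixels are square), "cx", "cy" (the principal point, pixels), "k1" (the pictures are not rectified: a ray, as slopes to the right and down, at radius r is drawn at 1 + k1 r^2 times it, then the intrinsics apply), "cam_to_world" (4x4, takes a point from camera to world coordinates); the wrist camera has in their place "tool_from_camera" (4x4, takes a point from camera to tool coordinates, whose origin is the TCP and whose axes are the flange's). Camera axes: x right, y down, z forward; pixel columns grow to the right and rows downward; lengths in m; the calibration is good to about 2 mm. A picture is of the moment at which its call begins: read the wrist's pose just before it.
- bot.job_done(): hands the job in; it is judged then, once.
The state is a dict: "clock": time; "qpos": joint angles; "qd": joint speeds; "joint_efforts": joint torques, N m; "position": TCP position; "tool_rot": TCP orientation; "force": force on the tool from outside, world axes, zero at the start; "moment": the same for the moment, N m; "grip_width": finger opening in m; "finger_force": force on a finger pad.
Only numpy, scipy, OpenCV 4.12 (cv2) and the standard library are available. Lean on these libraries where they do the work, as an engineer would, in place of code of your own. Each camera call takes 0.05 s, during which the arm holds its last target. There are 200 camera calls.

## Working session

There is one attempt and no reset: what is moved stays moved. The work goes in short steps, Python scripts to look and compute and a shell command to move; the robot and the scene stay as the last step left them, time stands still between calls to the robot, and variables do not carry over. Pictures are saved under pics/ and viewed, at most 10 in all, crops included, and the job is handed in when it is done.

```bash
mkdir -p pics; ls; cat > h.py <<'E'
import numpy as np, cv2
from workcell import bot, vision
def cloud(f, T=None):
    h,w=f["depth"].shape; fl=h/2/np.tan(np.radians(f["fovy"])/2)
    K=np.array([[fl,0,f["cx"]],[0,fl,f["cy"]],[0,0,1.]])
    u,v=np.meshgrid(np.arange(w),np.arange(h))
    p=cv2.undistortPoints(np.stack([u,v],-1).reshape(-1,1,2).astype(float),K,np.array([f["k1"],0,0,0.])).reshape(h,w,2)
    d=f["depth"]; P=np.dstack([p*d[...,None],d,np.ones_like(d)])
    T=np.array(f["cam_to_world"]) if T is None else T
    W=(P@T.T)[...,:3]; W[d==0]=np.nan
    return W
E
python3 - <<'E'
from h import *
for n in("scene","side"):
    f=vision.grab_frame(n); cv2.imwrite(f"pics/{n}.png",f["image"]); np.savez(f"{n}.npz",**f)
    print(n,f["fovy"],f["k1"],np.round(f["cam_to_world"],2).tolist())
s=bot.observe();print(s)
E
```

```text
pics
scene 53.469008530252275 0.034110061524401526 [[0.42, 0.69, -0.59, 1.29], [0.91, -0.32, 0.26, -0.33], [-0.01, -0.65, -0.76, 1.04], [0.0, 0.0, 0.0, 1.0]]
side 45.83782520255851 -0.10173230150668838 [[-0.96, -0.13, 0.24, 0.23], [-0.28, 0.53, -0.8, 1.14], [-0.02, -0.84, -0.55, 0.83], [0.0, 0.0, 0.0, 1.0]]
{'clock': 0.1, 'qpos': array([ 1.15584392,  0.52194765, -0.03633979,  1.59993483,  0.02119933,
        1.02110987, -0.11280462]), 'qd': array([ 0.00096098, -0.00044721,  0.00026448, -0.00131827,  0.0008831 ,
        0.0016125 ,  0.00085266]), 'joint_efforts': array([ 3.39216385e-03, -9.28492427e+01,  1.98384002e+00, -3.70535338e+01,
        1.82314828e-02,  5.24126168e-03,  1.97861264e-04]), 'position': array([ 0.21117155, -0.58811401,  0.40419306]), 'tool_rot': array([-3.14057991e+00,  6.43113874e-05,  3.44746917e-01]), 'force': array([-0.41505706, -0.06145298, -0.52516083]), 'moment': array([-0.01858482, -0.04514146,  0.06068678]), 'finger_force': 0.0, 'grip_width': 0.08554277408872647}
```

View pics/scene.png

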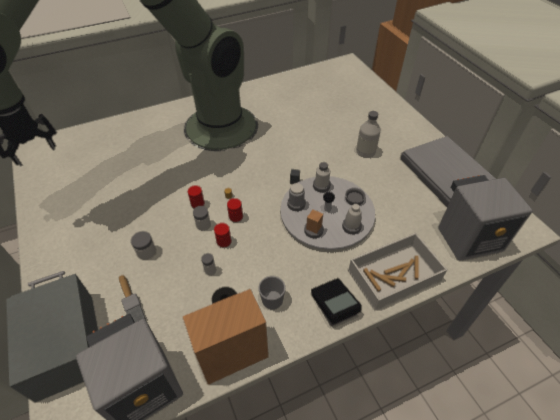

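View pics/side.png

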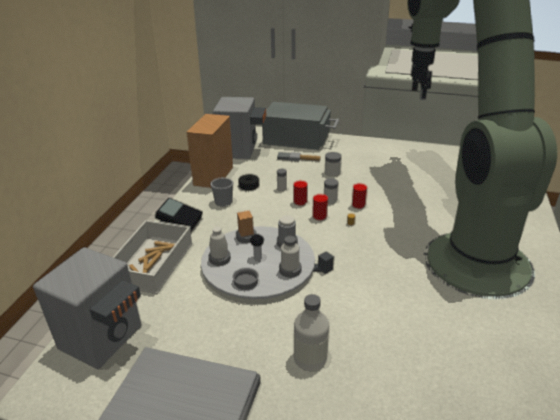

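Candidates in the scene picture: small grey-lidded jar (208,263), medium one (202,217) among three reds (196,196), (235,209), (223,234), and large one (144,243). The cup is at (271,292). The empty pocket is at (355,196), the pointer at (295,176) and the knob at (328,200). I choose (202,217), then measure it and check it in a crop.

```bash
cat > m.py <<'E'
from h import *
from scipy import optimize
def circ(p):
    r=optimize.least_squares(lambda q:np.hypot(p[:,0]-q[0],p[:,1]-q[1])-q[2],[*p.mean(0),.03],loss='soft_l1',f_scale=.002); return r.x
for n in("scene","side"):
    f=dict(np.load(n+".npz")); W=cloud(f); z=W[...,2]; im=f["image"]
    print(n,"table z",np.nanmedian(z[(W[...,0]>.3)&(W[...,0]<.8)&(abs(W[...,1])<.5)&(abs(z)<.02)]))
    m=((z>.064)&(z<.078)).astype(np.uint8)
    k,l,st,c=cv2.connectedComponentsWithStats(m)
    for i in range(1,k):
        p=W[l==i]
        if 12<len(p) and .2<p[:,0].mean()<1 and abs(p[:,1].mean())<.6:
            mn,mx=p[:,:2].min(0),p[:,:2].max(0)
            print(c[i].round(),len(p),"ctr",((mn+mx)/2).round(4),"ext",(mx-mn).round(3),"z",np.median(p[:,2]).round(4),"bgr",np.median(im[l==i],0))
E
python3 m.py
python3 - <<'E'
import cv2
a=cv2.imread('pics/scene.png')[165:285,120:260]
b=cv2.imread('pics/scene.png')[155:255,260:400]
b=cv2.copyMakeBorder(b,0,20,0,0,0)
import numpy as np
cv2.imwrite('pics/crop.png',cv2.resize(np.hstack([a,b]),None,fx=2.8,fy=2.8,interpolation=cv2.INTER_CUBIC))
E
```

```text
scene table z 0.00038332870916768513
[367. 141.] 70 ctr [0.3785 0.4224] ext [0.055 0.057] z 0.0699 bgr [71. 82. 86.]
[322. 180.] 42 ctr [0.4854 0.1848] ext [0.025 0.042] z 0.0707 bgr [69. 76. 81.]
[194. 190.] 132 ctr [ 0.3537 -0.2074] ext [0.049 0.044] z 0.0699 bgr [ 24.  26. 147.]
[296. 199.] 47 ctr [0.5216 0.0709] ext [0.032 0.039] z 0.0714 bgr [54. 56. 59.]
[234. 204.] 148 ctr [ 0.4599 -0.1135] ext [0.046 0.045] z 0.07 bgr [ 24.  27. 147.]
[200. 212.] 149 ctr [ 0.4442 -0.2177] ext [0.048 0.044] z 0.0703 bgr [79. 84. 89.]
[471. 237.] 232 ctr [0.8425 0.4839] ext [0.154 0.144] z 0.0717 bgr [57. 59. 62.]
[314. 225.] 42 ctr [0.6387 0.0763] ext [0.031 0.048] z 0.0723 bgr [36. 53. 75.]
[353. 222.] 47 ctr [0.6741 0.181 ] ext [0.031 0.036] z 0.0718 bgr [72. 80. 84.]
[221. 229.] 167 ctr [ 0.5367 -0.1812] ext [0.047 0.045] z 0.0702 bgr [ 24.  27. 147.]
[141. 239.] 289 ctr [ 0.4716 -0.4043] ext [0.06  0.059] z 0.0703 bgr [80. 84. 89.]
[207. 258.] 107 ctr [ 0.6151 -0.2523] ext [0.034 0.032] z 0.0702 bgr [81. 85. 90.]
[271. 287.] 156 ctr [ 0.7759 -0.1277] ext [0.073 0.069] z 0.0691 bgr [ 95.  1
[... 1005 characters left out ...]
ext [0.044 0.046] z 0.0686 bgr [ 20.   24.5 174. ]
[320. 198.] 109 ctr [ 0.4583 -0.1105] ext [0.042 0.052] z 0.0683 bgr [ 18.  24. 174.]
[246. 226.] 68 ctr [0.6283 0.0894] ext [0.045 0.026] z 0.0707 bgr [41.5 63.  83. ]
[286. 233.] 72 ctr [0.5121 0.0901] ext [0.046 0.028] z 0.072 bgr [66. 68. 68.]
[218. 249.] 83 ctr [0.6642 0.1986] ext [0.045 0.037] z 0.0718 bgr [86. 93. 95.]
[257. 246.] 24 ctr [0.5672 0.1661] ext [0.025 0.018] z 0.0687 bgr [67. 71. 70.]
[290. 261.] 77 ctr [0.4744 0.2018] ext [0.041 0.023] z 0.0716 bgr [84. 91. 92.]
[100. 331.] 488 ctr [0.8371 0.5149] ext [0.153 0.147] z 0.0714 bgr [62. 63. 63.]
[310. 346.] 148 ctr [0.3666 0.4552] ext [0.066 0.032] z 0.0706 bgr [83. 94. 95.]
```

View pics/crop.png

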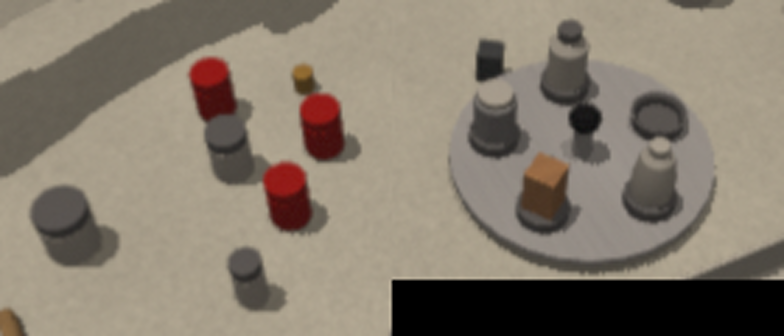

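The crop shows the grey-lidded jar of medium size among the three reds. Its measured width is 46 mm and its lid is at z = 0.070, so it is jar_middle. Next I measure the caddy.

```bash
cat > c.py <<'E'
from h import *
from scipy.optimize import least_squares
def fit(p,r0,c0,lossscale=.002):
    return least_squares(lambda q:np.hypot(p[:,0]-q[0],p[:,1]-q[1])-r0,c0,loss='soft_l1',f_scale=lossscale).x
fr=[]
for n in("scene","side"):
    f=dict(np.load(n+".npz")); W=cloud(f); z=W[...,2]; 
    A=np.array([.575,.147])
    deck=W[(abs(z-.026)<.004)&(np.hypot(W[...,0]-A[0],W[...,1]-A[1])<.18)][:,:2]
    for _ in range(5):
        d=deck-A; a=np.arctan2(d[:,1],d[:,0]); r=np.hypot(*d.T); b=((a+np.pi)/(2*np.pi)*60).astype(int)
        rim=np.array([deck[b==i][np.argmax(r[b==i])] for i in range(60) if (b==i).any()])
        q=least_squares(lambda q:np.hypot(rim[:,0]-q[0],rim[:,1]-q[1])-q[2],[*A,.15],loss='soft_l1',f_scale=.002).x; A=q[:2]
    print(n,"axle",q.round(4))
    R=np.hypot(W[...,0]-A[0],W[...,1]-A[1])
    k=W[(z>.088)&(z<.1)&(R<.03)][:,:2]; print("knob",((k.min(0)+k.max(0))/2).round(4),(k.max(0)-k.min(0)).round(3))
    k=W[(z>.039)&(z<.050)&(R>.152)&(R<.215)]; 
    top=k[k[:,2]>.042][:,:2]; c=np.median(top,0); print("pointer",len(k),((top.min(0)+top.max(0))/2).round(4),(top.max(0)-top.min(0)).round(3),"R",np.hypot(*(c-A)).round(3),"ang",np.degrees(np.arctan2(*(top.mean(0)-A)[::-1])).round(1))
    # pocket rim
    P0=np.array([.575,.25]) 
    k=W[(z>.040)&(z<.050)&(np.hypot(W[...,0]-P0[0],W[...,1]-P0[1])<.06)&(R<.14)]
    q=least_squares(lambda q:np.hypot(k[:,0]-q[0],k[:,1]-q[1])-q[2],[*k[:,:2].mean(0),.028],loss='soft_l1',f_scale=.002).x
    print("pocket",len(k),q.round(4),"ext",(k.max(0)-k.min(0)).round(3),"R",np.hypot(*(q[:2]-A)).round(4),"ang",np.degrees(np.arctan2(*(q[:2]-A)[::-1])).round(1))
E
python3 c.py
python3 - <<'E'
import numpy as np
# move to above jar
from scipy.spatial.transform import Rotation as R
from h import bot
s=bot.observe(); Rt=R.from_euler('xyz',s['tool_rot']); print(Rt.as_matrix().round(3))
t=np.array([.4445,-.216,.30]); print("tool shift cm",Rt.inv().apply(t-s['position'])*100)
y=Rt.as_matrix()[:,1]; print("y ang",np.degrees(np.arctan2(y[1],y[0])))
E
```

```text
scene axle [0.57   0.1563 0.1493]
knob [0.5714 0.1565] [0.028 0.031]
pointer 94 [0.581  0.1446] [0.408 0.074] R 0.172 ang -163.4
pocket 100 [0.5698 0.2558 0.0297] ext [0.064 0.064 0.009] R 0.0995 ang 90.1
side axle [0.5701 0.1599 0.1494]
knob [0.5695 0.1615] [0.033 0.03 ]
pointer 162 [0.5807 0.149 ] [0.408 0.083] R 0.174 ang -165.4
pocket 174 [0.5699 0.2594 0.0297] ext [0.064 0.068 0.009] R 0.0994 ang 90.1
[[ 0.941  0.338 -0.   ]
 [ 0.338 -0.941  0.001]
 [-0.    -0.001 -1.   ]]
tool shift cm [ 34.53654374 -27.12582303  10.4445619 ]
y ang -70.24746036663977
```

```bash
python3 -m creep '[[[1,3.45,-2.71,0.4,0,0,0],[1,3.45,-2.71,0.4,0,0,0],[1,3.45,-2.71,0.4,0,0,0],[1,3.45,-2.71,0.4,0,0,0],[1,3.45,-2.71,0.4,0,0,0],[1,3.45,-2.71,0.4,0,0,0],[1,3.45,-2.71,0.4,0,0,0],[1,3.45,-2.71,0.4,0,0,0],[1,3.45,-2.71,0.4,0,0,0],[1,3.45,-2.71,0.4,0,0,0],[1,0,0,0,0,0,-0.16],[1,0,0,0,0,0,-0.16]]]' 60
cat > w.py <<'E'
from h import *
import sys
from scipy.spatial.transform import Rotation as R
def tool():
    s=bot.observe(); T=np.eye(4); T[:3,:3]=R.from_euler('xyz',s['tool_rot']).as_matrix(); T[:3,3]=s['position']; return s,T
def wrist(name):
    s,T=tool(); f=vision.grab_frame("wrist"); cv2.imwrite(f"pics/{name}.png",f["image"]); return s,T,f,cloud(f,T@np.array(f["tool_from_camera"]))
def go(x,y,z):
    s,T=tool(); d=T[:3,:3].T@(np.array([x,y,z])-T[:3,3])*100
    Y=T[:3,1]; print("pos",s['position'].round(4),"y ang",np.degrees(np.arctan2(Y[1],Y[0])).round(1),"tilt",T[2,2].round(4),"q",s['qpos'].round(2),"shift cm",d.round(2))
E
python3 - <<'E'
from w import *
s,T,f,W=wrist("w1"); z=W[...,2]; go(.4445,-.215,.203)
print("table",np.nanmedian(z[abs(z)<.02]))
m=((z>.062)&(z<.08)).astype(np.uint8); k,l,st,c=cv2.connectedComponentsWithStats(m)
for i in range(1,k):
    p=W[l==i]
    if len(p)>100:
        mn,mx=np.percentile(p[:,:2],[.5,99.5],0); print(c[i].round(),len(p),((mn+mx)/2).round(4),(mx-mn).round(3),np.median(p[:,2]).round(4),np.median(f["image"][l==i],0))
E
python3 - <<'E'
from h import *
for n,A in(("scene",[.57,.1563]),("side",[.57,.1599])):
    f=dict(np.load(n+".npz"));W=cloud(f);z=W[...,2];R=np.hypot(W[...,0]-.57,W[...,1]-.158)
    k=W[(z>.041)&(z<.05)&(W[...,0]<.44)&(W[...,0]>.34)&(abs(W[...,1]-.11)<.06)][:,:2]
    c=(k.min(0)+k.max(0))/2; print(n,len(k),c,k.mean(0),k.max(0)-k.min(0),"R",np.hypot(*(c-A)),"ang",np.degrees(np.arctan2(*(c-A)[::-1])),np.degrees(np.arctan2(*(k.mean(0)-A)[::-1])))
E
```

```text
clock: 1.6
position: [0.4446, -0.2159, 0.3644]
tool_rot: [-3.141, 0.0, 0.671]
force: [-0.7, 0.6, 0.1]
grip_width: 0.0854
finger_force: 0.0
pos [ 0.4444 -0.2162  0.3645] y ang -51.1 tilt -1.0 q [ 0.52  0.38 -0.23  1.97  0.12  0.81 -0.67] shift cm [ 0.09 -0.08 16.15]
table 0.0001109756312003829
[464.  52.] 1952 [ 0.6136 -0.252 ] [0.032 0.032] 0.07 [83. 84. 88.]
[315.  75.] 3547 [ 0.534  -0.1817] [0.043 0.044] 0.0701 [ 29.  31. 161.]
[172. 101.] 3467 [ 0.4584 -0.1144] [0.044 0.044] 0.0701 [14. 15. 90.]
[275. 205.] 2932 [ 0.4446 -0.2181] [0.044 0.044] 0.0701 [78. 79. 83.]
[193. 284.] 2498 [ 0.3533 -0.2075] [0.044 0.043] 0.07 [ 16.  17. 128.]
[475. 303.] 1752 [ 0.4834 -0.4033] [0.031 0.056] 0.07 [80. 82. 85.]
scene 61 [0.39558939 0.12647   ] [0.39547889 0.12698341] [0.03685286 0.03732538] R 0.17694318547480892 ang -170.29443068579707 -170.46430719334637
side 103 [0.39484985 0.12929633] [0.39466773 0.1305659 ] [0.04010368 0.04392745] R 0.1778037138624587 ang -170.08886525957524 -170.50205320122384
```

View pics/w1.png

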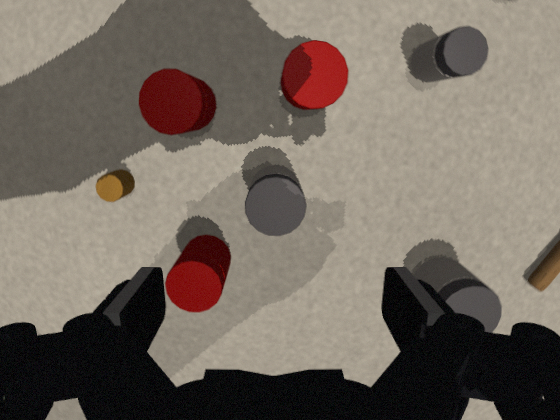

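The view shows the jar at (275,205), with the two finger lanes beside it clear. The pointer centre measures 178 mm from the axle, as it should, at an angle of -170.3°. I descend and grip.

```bash
python3 -m creep '[[[1,-0.06,0.06,3.2,0,0,0],[1,0,0,3.2,0,0,0],[1,0,0,3.2,0,0,0],[1,0,0,3.2,0,0,0],[1,0,0,3.15,0,0,0],[1,0,0,0,0,0,0],[-1,0,0,0,0,0,0],[-1,0,0,0,0,0,0],[-1,0,0,0,0,0,0],[-1,0,0,0,0,0,0],[-1,0,0,0,0,0,0],[-1,0,0,0,0,0,0]]]' 60
python3 - <<'E'
from w import *
go(.4445,-.217,.34)
E
```

```text
clock: 3.15
position: [0.4445, -0.2176, 0.2065]
tool_rot: [3.14, -0.001, 0.664]
force: [-1.5, 1.8, 13.7]
grip_width: 0.045
finger_force: 59.1
pos [ 0.4445 -0.2176  0.2065] y ang -51.9 tilt -1.0 q [ 0.46  0.64 -0.16  2.07  0.22  0.44 -0.78] shift cm [  0.04  -0.02 -13.35]
```

```bash
python3 -m creep '[[[-1,0,0,-2,0,0,0],[-1,0,0,-4,0,0,0],[-1,0,0,-4,0,0,0],[-1,0,0,-4,0,0,0],[-1,0,0,-4,0,0,0],[-1,0,0,0,0,0,0]]]' 60
python3 - <<'E'
from w import *
go(.57,.2576,.385)
s,T,f,W=wrist("w2")
E
```

```text
clock: 3.9
position: [0.4445, -0.2176, 0.3883]
tool_rot: [3.137, -0.003, 0.664]
force: [0.1, 0.5, -2.8]
grip_width: 0.0446
finger_force: 61.9
pos [ 0.4445 -0.2176  0.3883] y ang -51.9 tilt -1.0 q [ 0.53  0.34 -0.25  1.95  0.11  0.86 -0.68] shift cm [ 39.17 -29.68   0.29]
```

View pics/w2.png

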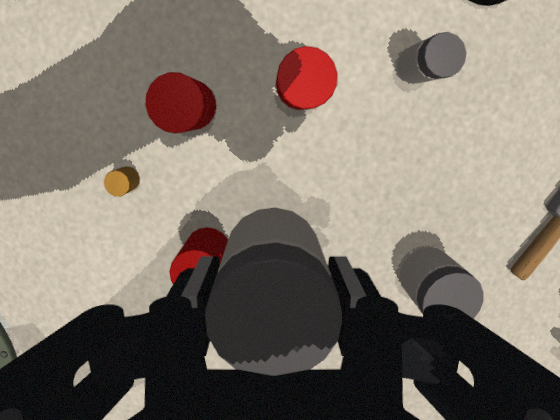

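The jar is held, with its lid centred near (272,300). I carry it 10 cm short of the pocket and look again.

```bash
python3 -m creep '[[[-1,2.9,-2.97,0,0,0,0],[-1,2.9,-2.97,0,0,0,0],[-1,2.9,-2.97,0,0,0,0],[-1,2.9,-2.97,0,0,0,0],[-1,2.9,-2.97,0,0,0,0],[-1,2.9,-2.97,0,0,0,0],[-1,2.9,-2.97,0,0,0,0],[-1,2.9,-2.97,0,0,0,0],[-1,2.9,-2.97,0,0,0,0],[-1,2.9,-2.97,0,0,0,0],[-1,0,0,0,0,0,0],[-1,0,0,0,0,0,0]]]' 60
cat > look.py <<'E'
from w import *
from scipy.optimize import least_squares
def circ(p,c0,r0,free=True):
    g=(lambda q:np.hypot(p[:,0]-q[0],p[:,1]-q[1])-(q[2] if free else r0))
    return least_squares(g,[*c0,r0] if free else c0,loss='soft_l1',f_scale=.0015).x
s,T,f,W=wrist(sys.argv[1]); z=W[...,2]
go(.57,.2576,.385)
Rp=np.hypot(W[...,0]-.57,W[...,1]-.2576)
k=W[(z>.041)&(z<.050)&(Rp<.05)]; print("pocket rim",len(k),circ(k,[.57,.2576],.029).round(4),k.min(0).round(4),k.max(0).round(4))
k=W[(z>.026)&(z<.034)&(Rp<.024)]; print("floor",len(k),np.median(k,0).round(4) if len(k) else '', "floorctr",((k.min(0)+k.max(0))/2).round(4) if len(k) else '')
# jar lid in tool frame
Wt=(W-T[:3,3])@T[:3,:3]; L=Wt[(Wt[...,2]>.11)&(Wt[...,2]<.16)&(np.hypot(Wt[...,0],Wt[...,1])<.03)&(abs(Wt[...,1])<.022)]
h,e=np.histogram(L[:,2],25); zt=e[h.argmax()]; L=L[abs(L[:,2]-zt)<.004]
a=np.c_[L[:,:2],np.ones(len(L))]; n=np.linalg.lstsq(a,L[:,2],rcond=None)[0]
mx=L.max(0);print("lid n",len(L),"z",np.median(L[:,2]).round(4),"min",L.min(0).round(4),"max",mx.round(4),"slopes",n[:2].round(3))
E
python3 look.py w3
```

```text
clock: 5.45
position: [0.489, 0.1947, 0.3843]
tool_rot: [-3.141, 0.002, 0.665]
force: [-0.5, -1.0, -1.8]
grip_width: 0.0448
finger_force: 61.9
pos [0.4892 0.1943 0.3845] y ang -52.0 tilt -1.0 q [-0.2   0.41 -0.39  1.87  0.19  0.9  -1.58] shift cm [10.27 -0.   -0.07]
pocket rim 1946 [0.5689 0.2565 0.0293] [0.5369 0.2247 0.041 ] [0.6017 0.2889 0.0489]
floor 2689 [0.5703 0.2579 0.0302] floorctr [0.5699 0.2576 0.0302]
lid n 13227 z 0.1365 min [-0.0217 -0.022   0.1326] max [0.0226 0.022  0.1405] slopes [0.012 0.007]
```

View pics/w3.png

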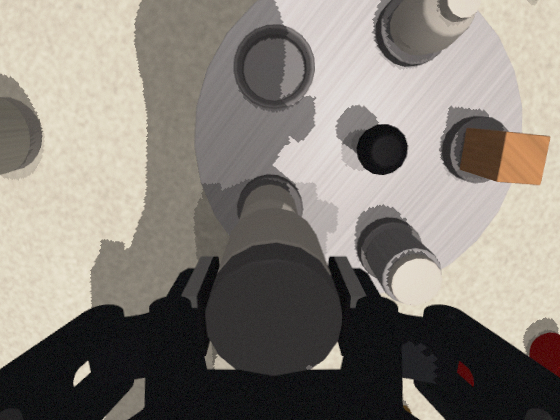

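The pocket is at (275,67) in the wrist view. Its rim and floor both measure near (0.5696, 0.2572), with the floor at z = 0.030. The jar is straight in the grip and its foot is 206.5 mm ahead of the TCP. I go above the pocket and down to just over the rim.

```bash
python3 -m creep '[[[-1,3.4,0,0,0,0,0],[-1,3.4,0,0,0,0,0],[-1,3.36,0,0,0,0,0],[-1,0,0,0,0,0,0],[-1,0,0,4,0,0,0],[-1,0,0,4,0,0,0],[-1,0,0,3,0,0,0],[-1,0,0,1.5,0,0,0],[-1,0,0,0,0,0,0],[-1,0,0,0,0,0,0]]]' 60
python3 - <<'E'
from w import *
go(.5692,.2569,.2365)
E
```

```text
clock: 6.75
position: [0.5696, 0.2579, 0.2614]
tool_rot: [3.141, -0.001, 0.664]
force: [-0.0, 0.1, -2.7]
grip_width: 0.0448
finger_force: 61.9
pos [0.5696 0.2579 0.2614] y ang -51.9 tilt -1.0 q [-0.3   0.71 -0.32  1.7   0.3   0.78 -1.67] shift cm [-0.09  0.05  2.49]
```

Small correction, then lower slowly while watching the force.

```bash
python3 -m creep '[[[-1,-0.04,0.04,0.6,0,0,0],[-1,0,0,0.5,0,0,0],[-1,0,0,0.4,0,0,0],[-1,0,0,0.4,0,0,0],[-1,0,0,0.3,0,0,0],[-1,0,0,0,0,0,0]]]' 60
python3 - <<'E'
from w import *
go(.5692,.2569,.2365)
E
```

```text
clock: 7.5
position: [0.5691, 0.2574, 0.2379]
tool_rot: [-3.141, 0.0, 0.665]
force: [-0.1, 1.0, -2.2]
grip_width: 0.0446
finger_force: 61.9
pos [0.5691 0.2574 0.2379] y ang -51.9 tilt -1.0 q [-0.31  0.74 -0.31  1.71  0.31  0.74 -1.68] shift cm [-0.02  0.04  0.14]
```

```bash
python3 -m creep '[[[-1,0,0,0.1,0,0,0],[-1,0,0,0.1,0,0,0],[-1,0,0,0,0,0,0],[-1,0,0,0,0,0,0]]]' 60
python3 look.py w4; python3 - <<'E'
from w import *
print(bot.observe()['force'])
E
```

```text
clock: 8.0
position: [0.5694, 0.2574, 0.2367]
tool_rot: [3.141, -0.001, 0.665]
force: [-0.4, -0.6, 5.1]
grip_width: 0.0448
finger_force: 62.3
pos [0.5694 0.2574 0.2366] y ang -51.9 tilt -1.0 q [-0.31  0.74 -0.31  1.71  0.31  0.74 -1.69] shift cm [  0.07   0.03 -14.84]
pocket rim 2770 [0.5694 0.2564 0.0291] [0.5493 0.2327 0.041 ] [0.6018 0.2887 0.05  ]
floor 623 [0.5868 0.2702 0.0302] floorctr [0.5744 0.2607 0.0301]
lid n 13004 z 0.1365 min [-0.0217 -0.022   0.132 ] max [0.0223 0.022  0.1387] slopes [0.006 0.006]
[ 0.52445601 -1.38526469  5.96647468]
```

It is home: the force rose by 8 N at the expected height. I turn the caddy counter-clockwise by about 100° from +90° to -170.3°, with the tool following the circle, in parts.

```bash
python3 -m creep '[[[-1,-0.71,-0.51,0,0,0,-0.0873],[-1,-0.71,-0.51,0,0,0,-0.0873],[-1,-0.71,-0.51,0,0,0,-0.0873],[-1,-0.71,-0.51,0,0,0,-0.0873],[-1,-0.71,-0.51,0,0,0,-0.0873],[-1,-0.71,-0.51,0,0,0,-0.0873],[-1,0,0,0,0,0,0],[-1,0,0,0,0,0,0]]]' 60
cat > arc.py <<'E'
from w import *
s,T=tool(); A=np.array([.570,.158]); d=T[:2,3]-A
print("ang",np.degrees(np.arctan2(d[1],d[0])),"R",np.hypot(*d),"force",s['force'].round(1)); go(*(A+.1*np.array([np.cos(np.radians(-170.3)),np.sin(np.radians(-170.3))])),.2366)
E
python3 arc.py
```

```text
clock: 9.05
position: [0.5193, 0.244, 0.2366]
tool_rot: [3.141, -0.0, 1.188]
force: [-0.1, -1.5, 7.6]
grip_width: 0.0448
finger_force: 62.5
ang 120.54822149798707 R 0.09982335754725619 force [-0.1 -1.5  7.6]
pos [0.5193 0.244  0.2366] y ang -21.9 tilt -1.0 q [-0.23  0.7  -0.44  1.84  0.45  0.7  -1.32] shift cm [-11.32  -0.6   -0.  ]
```

```bash
python3 -m creep '[[[-1,-0.71,-0.51,0,0,0,-0.0873],[-1,-0.71,-0.51,0,0,0,-0.0873],[-1,-0.71,-0.51,0,0,0,-0.0873],[-1,-0.71,-0.51,0,0,0,-0.0873],[-1,-0.71,-0.51,0,0,0,-0.0873],[-1,-0.71,-0.51,0,0,0,-0.0873],[-1,-0.71,-0.51,0,0,0,-0.0873],[-1,-0.71,-0.51,0,0,0,-0.0873],[-1,-0.71,-0.51,0,0,0,-0.0873],[-1,-0.71,-0.51,0,0,0,-0.0873],[-1,0,0,0,0,0,0],[-1,0,0,0,0,0,0]]]' 60
python3 arc.py
```

```text
clock: 10.55
position: [0.4706, 0.1747, 0.2366]
tool_rot: [3.141, 0.0, 2.061]
force: [0.4, -0.7, 7.3]
grip_width: 0.0447
finger_force: 62.7
ang 170.4483160900988 R 0.10077629098557833 force [ 0.4 -0.7  7.3]
pos [0.4706 0.1747 0.2366] y ang 28.1 tilt -1.0 q [ 0.01  0.67 -0.66  2.02  0.66  0.67 -0.59] shift cm [-3.   -1.51 -0.  ]
```

```bash
python3 -m creep '[[[-1,-0.71,-0.51,0,0,0,-0.0873],[-1,-0.71,-0.51,0,0,0,-0.0873],[-1,-0.71,-0.51,0,0,0,-0.0873],[-1,-0.61,-0.43,0,0,0,-0.074],[-1,0,0,0,0,0,0],[-1,0,0,0,0,0,0],[-1,0,0,0,0,0,0]]]' 60
python3 arc.py
python3 - <<'E'
from h import *
f=vision.grab_frame("scene"); W=cloud(f); z=W[...,2]
im=f["image"][130:290,130:410]; cv2.imwrite("pics/end.png",cv2.resize(im,None,fx=2.8,fy=2.8,interpolation=cv2.INTER_CUBIC))
f=vision.grab_frame("side"); W=cloud(f); cv2.imwrite("pics/end2.png",cv2.resize(f["image"][150:330,180:400],None,fx=3,fy=3,interpolation=cv2.INTER_CUBIC))
z=W[...,2]
k=W[(z>.041)&(z<.05)&(W[...,0]<.50)&(W[...,0]>.34)&(abs(W[...,1]-.13)<.06)][:,:2]
print(len(k)); r=k[k[:,0]<.42]; print("pointer",len(r),(r.min(0)+r.max(0))/2); r=k[k[:,0]>.425]; print("pocket rim",len(r),r.min(0),r.max(0))
E
```

```text
clock: 11.42
position: [0.4704, 0.1413, 0.2366]
tool_rot: [3.141, 0.0, 2.397]
force: [-2.0, -0.8, 9.5]
grip_width: 0.0451
finger_force: 62.9
ang -170.47390271444615 R 0.10102745071033482 force [-2.  -0.8  9.5]
pos [0.4704 0.1413 0.2366] y ang 47.3 tilt -1.0 q [ 0.13  0.68 -0.74  2.05  0.73  0.69 -0.26] shift cm [-0.09  0.06 -0.  ]
228
pointer 109 [0.39464069 0.13082307]
pocket rim 119 [0.44062146 0.11642856] [0.49987144 0.17851958]
```

View pics/end2.png

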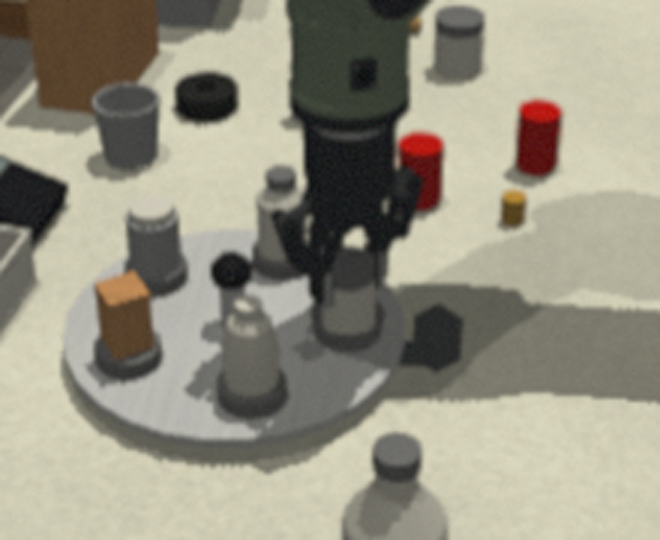

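View pics/end.png

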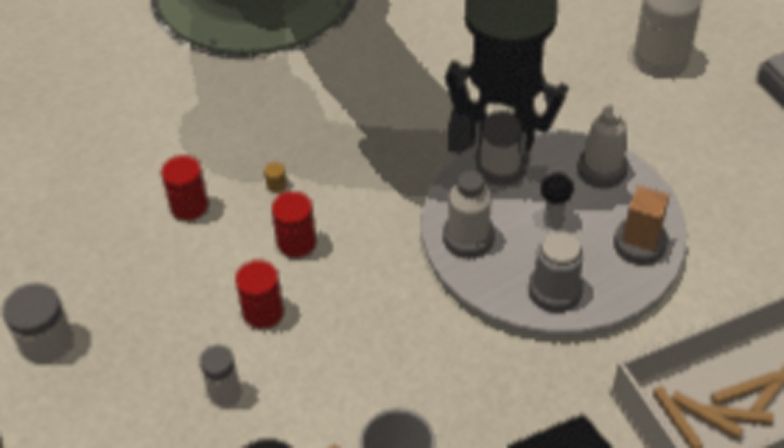

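The jar is upright in its pocket, in line between the knob (side crop 231,270) and the pointer (437,335), and the fingers hold it with 63 N. Nothing else has moved, so I hand in.

```bash
python3 -c "
from workcell import bot
print(bot.job_done())"
```

```text
the job is handed in; nothing more can be done
None
```

I set jar_middle fully home in the pocket, turned the caddy about 100° to the pointer (within about 5 mm by the cameras), and handed in at about 11.5 s with the jar still gripped at about 63 N; no verdict came back.

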